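Hold the hidden bolt head while the display frame is set straight

TASK

The little heart frame on the display rack has slipped: its bolt is loose and it hangs askew. Reach down through the gap behind the slotted plate, grip the bolt's square head, slide the bolt along its slot until it is in line with the red tab, turn it until the frame hangs straight, and finish while still holding the head there so that it cannot turn and I can do up the wing nut. The frame's varnish is wet, so do not touch the frame itself, and leave everything else lying where it is.

Things in the scene. Friction and masses are not known exactly. Their poses are not given: they have to be found in the camera images.
- rack: Fixed display rack. Origin on the table under the middle of its slotted plate; x to the shoppers (away from the robot at yaw 0), y along the slot, z up. Base board 360 (y) x 200 (x -85 to +115) x 18 mm. Dark steel slotted plate at x = 0: 6 thick, 360 long, z 153 to 197; level slot at z = 180. Brown backing strip at x -67 to -57, z 140 to 190. White posts at the ends, y beyond +-149, up to z 196.
- bolt_head: The bolt's steel head in the gap: a block 18 mm thick along the bolt's axis (its x), 22 x 22 across flats. Origin at its centre, on the bolt's axis, at x = -29, z = 180 in the rack's frame. It is one with the frame: its y points across two flats, its z up when the frame hangs straight, and its flats tilt with the sagging frame. A 14 mm collar fills the space to the plate.
- head_center (a point): The centre of the bolt head (same point as its origin).
- gap (a point): Middle of the gap's mouth between plate and backing strip: 54 mm wide in the rack's x, open from above, 298 mm long in y between the posts; at x = -30, y = 0, z = 197 in the rack's frame.
- bolt_turn (a joint): Turning of bolt, head and frame together about the rack's x axis (right-hand rule), rad: 0 = frame straight, positive = the frame's -y side sags; starts at 0.33 to 0.44. Friction (0.035 N m) holds it at its start, but near straight the frame's weight (moment about 0.08 N m) swings it down again if let go. Stops at -0.3 and 0.6.
- bolt_slide (a joint): Place of the bolt along the slot: y in the rack's frame, in m, -0.048 to 0.048. Slides with about 1 N of friction and stays where it is left.
- red_tab: Red tab, 12 (x) x 6 (y) x 5 mm, fixed on top of the rack's backing strip, underside at z = 190 in the rack's frame, same axes as the rack. Origin under its centre. Its y in the rack's frame is where the bolt must come to, 18 to 82 mm to the +y side of the bolt's start.
- frame: White picture frame with a red heart, 90 x 130 x 16 mm, 0.25 kg, wet with varnish, on the shoppers' side of the plate (x = +5 to +21). The bolt passes through its upper +y corner. Origin on the bolt's axis in the plate's mid plane; frame from y -75 to +15, z -118 to +12 in its own frame.
- heart_a: Bystander: red heart with a white line, about 70 mm, 14 thick, lying on the rack's base board on the shoppers' side. Origin under it.
- heart_b: Bystander: plain red heart, about 85 mm, 14 thick, on the table. Origin under it.
- marker: Bystander: white paint marker with a green cap, 120 mm long along its x, 17 thick, lying on the rack's base board on the shoppers' side. Origin under it.
- tin: Bystander: white round jar, 84 mm in diameter, 55 tall. Origin under it.
- figurine: Bystander: white ceramic figurine, 54 mm in diameter, 108 tall. Origin under it.
- gift_box: Bystander: white flat box with a heart, 80 x 110 x 37 mm. Origin under it.
- spanner: Bystander: steel spanner, 150 mm long along its x, lying on the table. Origin under it.

How it is judged:
By the outcome, as a careful person would: the job done as asked, in the order asked, and still so for the second after the job is handed in, while the arm keeps its last pose, push and grip.
It also fails if it takes over 32 s, if anything falls off the work surface, if the arm or the gripper's body presses on something with over 40 N, if the wrist force passes 120 N, or if a joint passes its speed limit or range.

ROBOT

A 6-joint arm with a two-finger parallel gripper is mounted at the origin on the work surface. World frame = base frame: x ahead of the robot, y to its left, z up, the work surface at z = 0. Lengths are in m, angles in rad, forces in N, time in s.
With the tool pointing down it reaches from about 0.275 to 0.875 m from the base axis. Payload 12.5 kg.
Tool frame: the origin (TCP) lies between the finger pads, 19 mm behind the fingertips; this is the grasp point; z points along the fingers, y is the line along which they close (so a half turn about z gives the same grasp; the last joint's range is limited). The gripper opens to 85 mm and grips with 20 to 120 N. Pads are 22 mm wide; open, the fingers measure 114 mm over their backs; the gripper's body (76 mm by 85 mm) begins 54 mm behind the grasp point. The pads swing forward as they close: fully open they stand 13 mm farther back than shut.
Start: joints at [1.13, 0.351, 1.652, -0, 1.139, -0.085], TCP at [0.192, 0.516, 0.25] pointing down, gripper open.
Joint ranges: [-2.75, 2.75], [-0.79, 2.1], [0.01, 2.65], [-1.57, 4.71], [0.07, 3.14], [-2.87, 2.87]. Speed limits (rad/s): [2.22, 2.22, 2.79, 3.14, 3.14, 3.14].

INTERFACE

Orientations are given as a unit quaternion [x, y, z, w].
In Python, from cell import r, optics gives the robot as it stands. The module is installed in compiled form; this text tells all that it offers. Calls block until the motion is done:
- r.move_to(position, orientation): joint-space move of the TCP to a pose.
- r.move_linear(position, rot=None, vel=0.15): straight line of the TCP; rot=None keeps the orientation; vel is the mean speed in m/s.
- r.set_joints(angles): joint-space move.
- r.set_gripper(opening, squeeze=None): opening from 0.0 (shut) to 1.0 (fully open); squeeze is the grip in N (None keeps the last); returns when the fingers have stopped.
- r.sleep(seconds).
- r.inverse_kinematics(position, orientation): joint angles nearest the present ones, or None.
- optics.get_image(name): name is "scene" or "top"; returns a dict with "pixels" (400x640x3 uint8, red, green, blue), "depth" (400x640 float32, m along the optical axis (not along the pixel's ray), 0 where there is no reading), "fx", "fy", "cx", "cy" (pixels), "D" ([k1, k2, p1, p2, k3] as OpenCV has them; the pictures are not rectified), "camera_from_world" (4x4, takes a point from world to camera coordinates). Camera axes: x right, y down, z forward; pixel columns grow to the right and rows downward; lengths in m; the calibration is good to about 2 mm. A picture is of the moment at which its call begins.
A pose or a line that the arm cannot do raises r.PlanningError and nothing moves.
- r.hand_in(): hands the job in; it is judged then, once.
Readings, each from a call of its own:
- r.current_t(): time.
- r.current_q(): joint angles.
- r.current_qvel(): joint speeds.
- r.current_effort(): joint torques, N m.
- r.current_tool_pos(): TCP position.
- r.current_ee_rot(): TCP orientation.
- r.current_contact_force(): force on the tool from outside, world axes, zero at the start.
- r.current_torque(): the same for the moment, N m.
- r.current_opening(): opening from 0.0 (shut) to 1.0 (fully open).
- r.current_finger_force(): force on a finger pad.
Only numpy, scipy, OpenCV 4.12 (cv2) and the standard library are available. Lean on these libraries where they do the work, as an engineer would, in place of code of your own. Each camera call takes 0.05 s, during which the arm holds its last target. There are 200 camera calls.

## Working session

There is one attempt and no reset: what is moved stays moved. The work goes in short steps, each a Python script; the robot and the scene stay as the last script left them, time stands still between calls to the robot, and variables do not carry over. Pictures are saved under pics/ and viewed, at most 10 in all, crops included, and the job is handed in when it is done.

```bash
mkdir -p pics
python3 - <<'E'
from cell import r, optics
import cv2, numpy as np
for n in ("scene","top"):
    d=optics.get_image(n); np.save(f"{n}.npy",d,allow_pickle=True)
    cv2.imwrite(f"pics/{n}0.png",d["pixels"][:,:,::-1])
    T=d["camera_from_world"]; print(n,d["fx"],d["cx"],d["cy"],d["D"],-T[:3,:3].T@T[:3,3],T[2,:3])
print(r.current_t(),r.current_ee_rot())
E
```

```text
scene 435.0422101331287 324.2072844020616 202.73175201611022 [-0.07042334  0.          0.          0.          0.        ] [ 1.02868395 -0.47234754  1.19820212] [-0.41848167  0.35294876 -0.83683945]
top 510.9703306571635 323.723133490416 202.89556557316652 [-0.16294315  0.          0.          0.          0.        ] [ 0.42868696 -0.05012571  1.71579377] [ 0.04162443 -0.00206574 -0.99913119]
0.1 [ 1.76957830e-01  9.84218310e-01 -4.77426206e-04 -1.28580776e-04]
```

View pics/scene0.png

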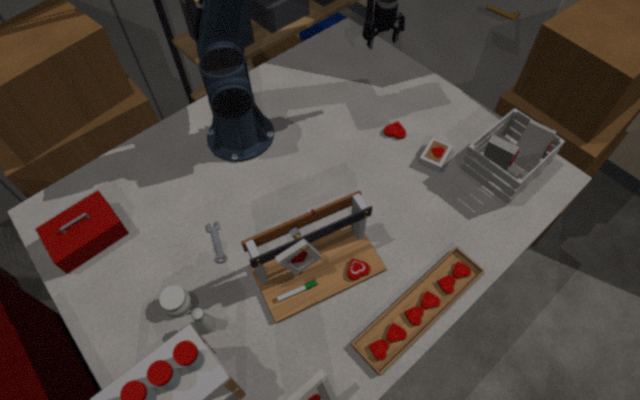

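View pics/top0.png

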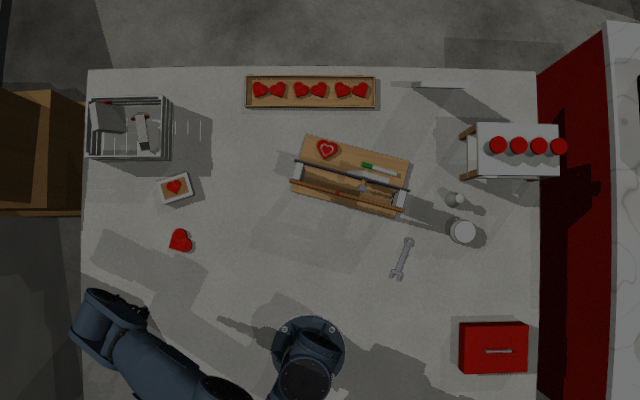

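The rack is in the middle: in the top view its plate runs from about (293,161) to (409,189), and the frame and bolt are near (365,185). Next I'll enlarge both views.

Run:
```python
import cv2, numpy as np
for n,(x0,y0,w,h) in dict(top=(280,125,140,100),scene=(235,185,150,112)).items():
    d=np.load(f"{n}.npy",allow_pickle=True).item()
    c=d["pixels"][y0:y0+h,x0:x0+w,::-1]
    c=cv2.convertScaleAbs(cv2.resize(c,None,fx=5.3,fy=5.3,interpolation=cv2.INTER_CUBIC),alpha=1.5)
    for i in range(0,w,20): cv2.putText(c,str(x0+i),(int(i*5.3),10),0,.4,(0,255,0)); cv2.line(c,(int(i*5.3),12),(int(i*5.3),20),(0,255,0))
    for i in range(20,h,20): cv2.putText(c,str(y0+i),(0,int(i*5.3)),0,.4,(0,255,0))
    cv2.imwrite(f"pics/{n}1.png",c)
```

```text
(no output)
```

View pics/top1.png

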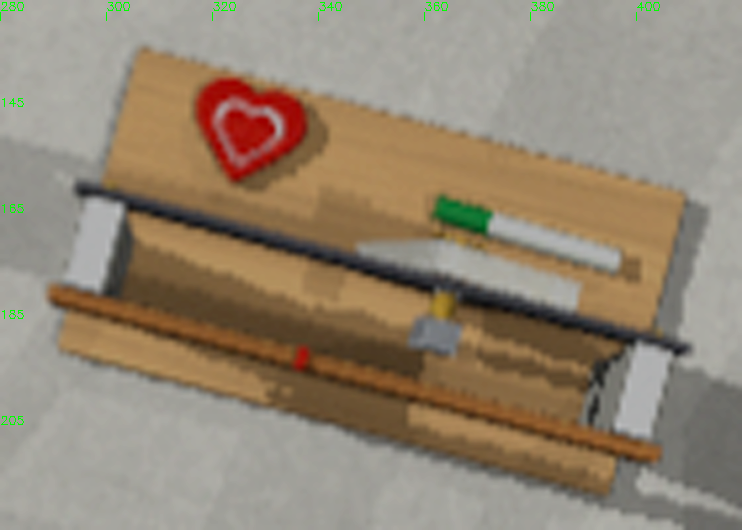

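View pics/scene1.png

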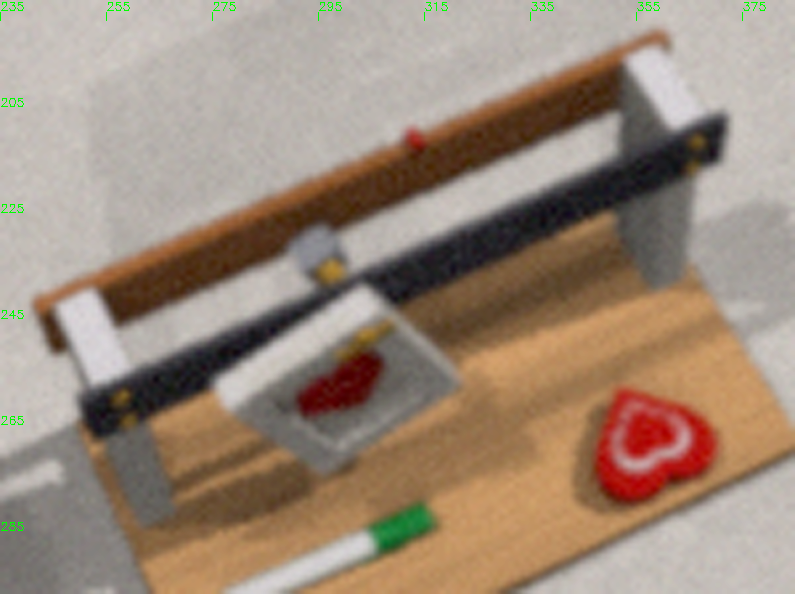

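Both crops show the same layout. In the top crop the tab is at (302,358), the head at (435,337), and the plate ends at (77,188) and (690,349). In the scene crop the tab is at (416,138), the head at (315,245), and the frame is tilted. Next I fit the rack pose, the tab, and the bolt's slide and turn.

```bash
cat > fit.py <<'E'
import cv2, numpy as np
from scipy.optimize import least_squares
from scipy.spatial.transform import Rotation as R
I={n:np.load(f"{n}.npy",allow_pickle=True).item() for n in("top","scene")}
O=dict(top=(280,125),scene=(235,185))
def proj(d,P):
    K=np.array([[d["fx"],0,d["cx"]],[0,d["fy"],d["cy"]],[0,0,1]]);T=d["camera_from_world"]
    return cv2.projectPoints(np.array(P,float).reshape(-1,1,3),cv2.Rodrigues(T[:3,:3])[0],T[:3,3],K,np.array(d["D"]))[0][:,0]
def world(p,P):
    return R.from_euler("z",p[2]).apply(P)+[p[0],p[1],0]
# (camera, crop pixel, kind, local point); kinds: r rack, t tab (y added), b bolt frame
L=[("top",77,188,"r",(0,.18,.197)),("top",690,349,"r",(0,-.18,.197)),
("top",140,47,"r",(.115,.18,.018)),("top",687,193,"r",(.115,-.18,.018)),("top",612,495,"r",(-.085,-.18,.018)),("top",58,348,"r",(-.085,.18,.018)),
("scene",82,398,"r",(.003,-.18,.197)),("scene",97,437,"r",(.003,-.18,.153)),("scene",725,113,"r",(.003,.18,.197)),("scene",722,158,"r",(.003,.18,.153)),
("top",302,358,"t",(-.062,0,.195)),("scene",416,139,"t",(-.060,0,.193)),
("scene",217,382,"b",(.005,-.075,.012)),("scene",367,287,"b",(.005,.015,.012)),("scene",235,408,"b",(.021,-.075,.012)),
("scene",462,380,"b",(.021,.015,-.118)),("scene",330,472,"b",(.021,-.075,-.118)),
("top",444,303,"b",(-.012,0,.007)),("top",435,330,"b",(-.029,0,.011))]
def pt(p,k,l):
    if k=="t": l=np.add(l,(0,p[3],0))
    if k=="b": l=R.from_euler("x",p[5]).apply(l)+[0,p[4],.18]
    return world(p,l)
def res(p):
    out=[]
    for c,x,y,k,l in L:
        m=np.array([(x+.5)/5.3-.5+O[c][0],(y+.5)/5.3-.5+O[c][1]])
        out.append(proj(I[c],pt(p,k,l))[0]-m)
    return np.ravel(out)
if __name__=="__main__":
    s=least_squares(res,[.6,-.1,-.25,.03,0,.38],loss="soft_l1");p=s.x;np.save("p.npy",p)
    print(p.round(4));print(res(p).reshape(-1,2).round(1).tolist())
    print("head",world(p,(-.029,p[4],.18)),"goal",world(p,(-.029,p[3],.18)))
    vis=[]
    for c in I:
        x0,y0=O[c];g=cv2.resize(I[c]["pixels"][y0:y0+100,x0:x0+145,::-1],None,fx=4,fy=4,interpolation=cv2.INTER_CUBIC);g=cv2.convertScaleAbs(g,alpha=1.5)
        def box(lo,hi,k,col):
            C=np.array([[lo[0],hi[0]],[lo[1],hi[1]],[lo[2],hi[2]]]);ix=[(a,b,e) for a in(0,1) for b in(0,1) for e in(0,1)]
            q={i:(proj(I[c],pt(p,k,[C[j][i[j]] for j in range(3)]))[0]-[x0,y0]+.5)*4 for i in ix}
            for i in ix:
                for j in ix:
                    if i<j and sum(a!=b for a,b in zip(i,j))==1: cv2.line(g,tuple(map(int,q[i])),tuple(map(int,q[j])),col,1,cv2.LINE_AA)
        box((-.003,-.18,.153),(.003,.18,.197),"r",(0,255,0));box((-.067,-.18,.14),(-.057,.18,.19),"r",(255,255,0))
        box((-.068,-.003,.19),(-.056,.003,.195),"t",(255,0,255));box((-.038,-.011,-.011),(-.02,.011,.011),"b",(0,255,255));box((.005,-.075,-.118),(.021,.015,.012),"b",(255,0,0))
        vis.append(g[60:360])
    cv2.imwrite("pics/fit.png",np.vstack(vis))
E
python3 fit.py
```

```text
[ 0.5766 -0.1356 -0.2507  0.0316 -0.0364  0.3487]
[[-0.9, -0.6], [-0.2, -0.3], [-0.9, -0.1], [-0.4, -0.4], [-0.9, 0.3], [-0.8, 0.6], [-1.0, 2.1], [-1.1, 2.0], [0.3, 0.7], [-0.4, 0.6], [-0.6, 0.0], [-0.3, 0.5], [0.0, -0.0], [0.0, -0.7], [-0.9, -0.0], [0.8, 0.2], [-0.3, -0.2], [-0.6, 0.5], [0.2, 0.9]]
head [ 0.53944931 -0.16362139  0.18      ] goal [ 0.5562941  -0.09783207  0.18      ]
```

View pics/fit.png

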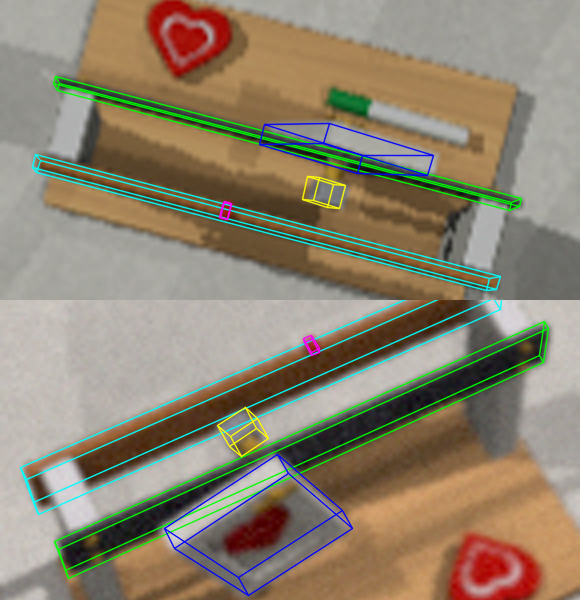

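The overlay matches well: bolt slide is about -36 mm, tab +32 mm, and turn about 0.35 rad. I'll add per-camera pixel offsets to the fit, then approach and grip along the tilted flats.

```bash
cat > h.py <<'E'
import numpy as np
from scipy.optimize import least_squares
from scipy.spatial.transform import Rotation as R
import fit
def refined():
    c=np.array([l[0]=="top" for l in fit.L])[:,None]
    f=lambda v: np.r_[(fit.res(v[:6]).reshape(-1,2)+np.where(c,v[6:8],v[8:10])).ravel(), v[6:]*1.0]
    return least_squares(f,np.r_[np.load("p.npy"),0,0,0,0],loss="soft_l1").x
def quat(p,th,s):
    z=np.array([0,np.sin(th),-np.cos(th)]);y=s*np.array([0,np.cos(th),np.sin(th)])
    return (R.from_euler("z",p[2])*R.from_matrix(np.c_[np.cross(y,z),y,z])).as_quat()
E
python3 - <<'E'
from h import *
from cell import r
v=refined();print(v.round(4));np.save("p.npy",v[:6]);p=v[:6];th=p[5]
w=lambda s,up=0,t=th:fit.world(p,(-.029,s-up*np.sin(t),.18+up*np.cos(t)))
for s in(1,-1):
    for a in((p[4],.13,th),(p[4],0,th),(p[3],0,th),(p[3],0,0)):
        q=r.inverse_kinematics(w(*a),quat(p,a[2],s));print(s,None if q is None else np.round(q,2))
print(w(p[4]),w(p[3]))
E
```

```text
[ 0.5765 -0.1345 -0.2507  0.0311 -0.0372  0.3425  0.7662 -0.1248  0.1928
 -0.2252]
1 [-0.59  0.38  1.52  0.33  1.38 -2.  ]
1 [-0.52  0.49  1.67  0.37  1.11 -2.03]
1 [-0.4   0.48  1.69  0.39  1.06 -1.93]
1 [-0.26  0.46  1.68 -0.    1.   -1.58]
-1 [-0.59  0.38  1.52  0.33  1.38  1.14]
-1 [-0.52  0.49  1.67  0.37  1.11  1.11]
-1 [-0.4   0.48  1.69  0.39  1.06  1.21]
-1 [-0.26  0.46  1.68 -0.    1.    1.57]
[ 0.53912791 -0.16336653  0.18      ] [ 0.55607319 -0.09720205  0.18      ]
```

Run:
```python
from h import *
from cell import r,optics
import cv2
p=np.load("p.npy");th=.35
w=lambda s,up=0,t=th:fit.world(p,(-.029,s-up*np.sin(t),.18+up*np.cos(t)))
r.set_gripper(.62,30)
Q=quat(p,th,-1)
r.move_to(w(p[4],.11),Q)
print(r.current_t(),r.current_tool_pos()-w(p[4],.11))
for up in(.045,.02,0):
    r.move_linear(w(p[4],up),vel=.06); print(up,r.current_contact_force().round(1) if hasattr(r.current_contact_force(),'round') else r.current_contact_force())
    if np.linalg.norm(r.current_contact_force())>8: break
else:
    a=optics.get_image("scene")["pixels"]
    r.set_gripper(0.0,25)
    print("open",r.current_opening(),r.current_finger_force(),r.current_contact_force(),r.current_torque(),r.current_tool_pos(),r.current_ee_rot(),Q)
    b=optics.get_image("scene")["pixels"]
    c=[cv2.resize(i[185:285,235:375,::-1],None,fx=4,fy=4,interpolation=cv2.INTER_CUBIC)[:300] for i in(a,b)]
    cv2.imwrite("pics/grip.png",cv2.convertScaleAbs(np.vstack(c),alpha=1.5))
print(r.current_t())
```

```text
3.3167 [ 2.15356042e-04  6.77932321e-04 -1.40229010e-05]
0.045 [ 0.6 -0.5  0.7]
0.02 [ 0.5 -0.4  0.2]
0 [ 1.  -0.5 -0.5]
open 0.2496147119167723 29.679306149482727 [-0.25293897 -0.41274984  1.67061813] [-0.16149379  0.06631317  0.06476545] [ 0.53917467 -0.16347553  0.18017425] [ 0.97700647 -0.12312882  0.02191088 -0.17267766] [ 0.97699915 -0.12312195  0.02176902 -0.17274187]
6.075
```

View pics/grip.png

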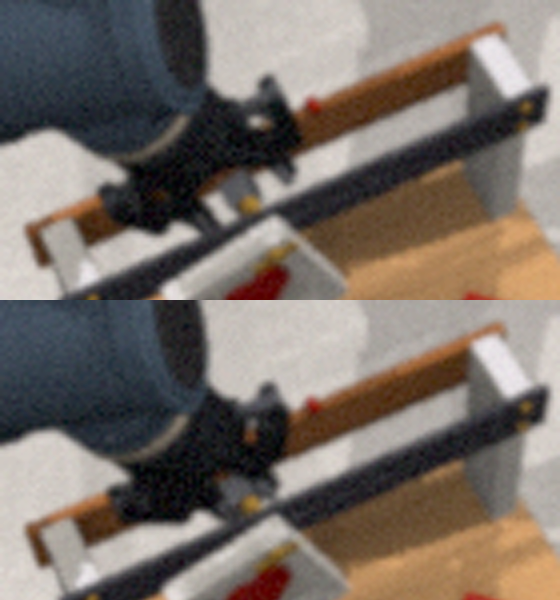

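The opening of 0.25 (21 mm) means the head is gripped. The collar stayed at about (250,204) through the grip, so nothing shifted. Next is the slide at constant tilt.

Run:
```python
from h import *
from cell import r,optics
import cv2
p=np.load("p.npy")
r.set_gripper(0.0,60)
for f in(.5,1):
    r.move_linear(fit.world(p,(-.029,p[4]+f*(p[3]-p[4]),.18)),vel=.04); r.sleep(.2)
    print(r.current_t(),np.round(r.current_contact_force(),1),np.round(r.current_torque(),2),r.current_tool_pos(),r.current_opening())
out=[]
for n,(x0,y0) in dict(top=(290,150),scene=(250,185)).items():
    d=optics.get_image(n);np.save(f"{n}_s.npy",d,allow_pickle=True)
    out.append(cv2.resize(d["pixels"][y0:y0+55,x0:x0+130,::-1],None,fx=5,fy=5,interpolation=cv2.INTER_CUBIC))
cv2.imwrite("pics/slid.png",cv2.convertScaleAbs(np.vstack(out),alpha=1.5))
```

```text
7.4917 [0.9 0.6 5.5] [ 0.21 -0.26 -0.02] [ 0.54788774 -0.13004721  0.1801972 ] 0.25434619915798196
8.6917 [ 4.4 -0.4  5.2] [ 0.05 -0.75 -0.19] [ 0.55635585 -0.09742432  0.18015699] 0.24792487621073947
```

View pics/slid.png

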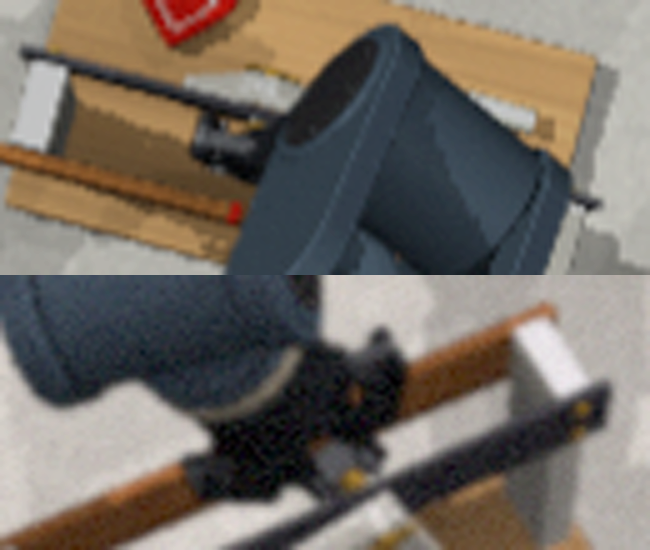

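The slide looks clean: the head with its brass collar is at scene crop (352,478), and forces are low. Before turning I check the y against colour centroids (brass collar before and after, red tab).

Run:
```python
from h import *
p=np.load("p.npy")
def cen(img,kind,c,rad=6):
    c=np.asarray(c);a=img.astype(float);yy,xx=np.mgrid[:400,:640]
    m=np.hypot(xx-c[0],yy-c[1])<rad
    if kind=="red": s=np.clip(a[...,0]-1.0*a[...,1]-np.where(1,35,0),0,None); s=np.clip(a[...,0]-2.2*a[...,1],0,None)
    else: s=np.clip(np.minimum(a[...,0],a[...,1])-a[...,2]-35,0,None)
    s=s*m; return np.array([(s*xx).sum(),(s*yy).sum()])/s.sum(), int((s>0).sum())
def jac(d,l): return (fit.proj(d,fit.world(p,np.add(l,(0,.005,0))))-fit.proj(d,fit.world(p,np.add(l,(0,-.005,0)))))[0]/10 # px per mm along y
def err(d,kind,l):
    q=fit.proj(d,fit.world(p,l))[0];c,n=cen(d["pixels"],kind,q,5);J=jac(d,l)
    print(kind,q.round(2),c.round(2),n,"dy mm",((c-q)@J/(J@J)).round(2))
T,S=fit.I["top"],fit.I["scene"];S2=np.load("scene_s.npy",allow_pickle=True).item()
for d in(T,S,S2): err(d,"red",(-.061,p[3],.193))
for d in(T,S): err(d,"brass",(-.0115,p[4],.184))
err(S2,"brass",(-.0115,p[3],.184))
```

```text
red [335.85 191.95] [336.42 192.24] 12 dy mm -1.88
red [312.75 210.9 ] [313.17 211.62] 12 dy mm 0.27
red [312.75 210.9 ] [317. 210.] 1 dy mm 11.86
brass [361.88 182.05] [362.7  182.39] 15 dy mm -2.65
brass [298.05 236.79] [297.14 235.66] 8 dy mm -0.98
brass [321.   226.49] [320.4 225.3] 6 dy mm -0.17
```

The centroids suggest about 0.6 mm more. I'll trim by that, then turn about the head axis in small steps.

Run:
```python
from h import *
from cell import r,optics
import cv2
p=np.load("p.npy");p[3]+=.0006;np.save("p.npy",p)
g=fit.world(p,(-.029,p[3],.18))
r.move_linear(g,vel=.02)
for t in np.linspace(.35,0,6)[1:]:
    q=r.inverse_kinematics(g,quat(p,t,-1)); r.set_joints(q)
    F=np.linalg.norm(r.current_contact_force())
    print(round(t,2),round(r.current_t(),2),np.round(r.current_contact_force(),1),np.round(r.current_torque(),2),round(r.current_opening(),3))
    if F>40: break
r.sleep(.3)
print(r.current_tool_pos()-g,R.from_quat(r.current_ee_rot()).as_matrix()[:,2],r.current_finger_force())
out=[]
for n,(x0,y0) in dict(top=(290,145),scene=(250,195)).items():
    d=optics.get_image(n);np.save(f"{n}_e.npy",d,allow_pickle=True)
    x=cv2.resize(d["pixels"][y0:y0+(45 if n=="top" else 75),x0:x0+130,::-1],None,fx=5,fy=5,interpolation=cv2.INTER_CUBIC)
    x=cv2.convertScaleAbs(x,alpha=1.5)
    C=[(a,b,c) for a in(.005,.021) for b in(-.075,.015) for c in(-.118,.012)]
    P=[(fit.proj(d,fit.world(p,np.add(l,(0,p[3],.18))))[0]-[x0,y0]+.5)*5 for l in C]
    for i in range(8):
        for j in range(i):
            if sum(u!=v for u,v in zip(C[i],C[j]))==1: cv2.line(x,tuple(map(int,P[i])),tuple(map(int,P[j])),(255,0,0),1,cv2.LINE_AA)
    out.append(x)
cv2.imwrite("pics/turned.png",np.vstack(out))
```

```text
0.28 9.29 [ 4.6 -1.7  5.2] [-0.07 -0.79 -0.15] 0.248
0.21 9.54 [5.1 0.5 5.2] [ 0.02 -0.88 -0.15] 0.245
0.14 9.79 [5.5 0.4 5.3] [ 0.01 -0.9  -0.1 ] 0.246
0.07 10.04 [ 5.6 -0.6  5.7] [ 0.01 -0.93 -0.01] 0.244
0.0 10.29 [4.6 0.8 5.4] [-0.   -0.91  0.04] 0.241
[ 0.00030491 -0.00016788  0.00013272] [ 0.00110754  0.00197045 -0.99999745] 62.46281147003174
```

View pics/turned.png

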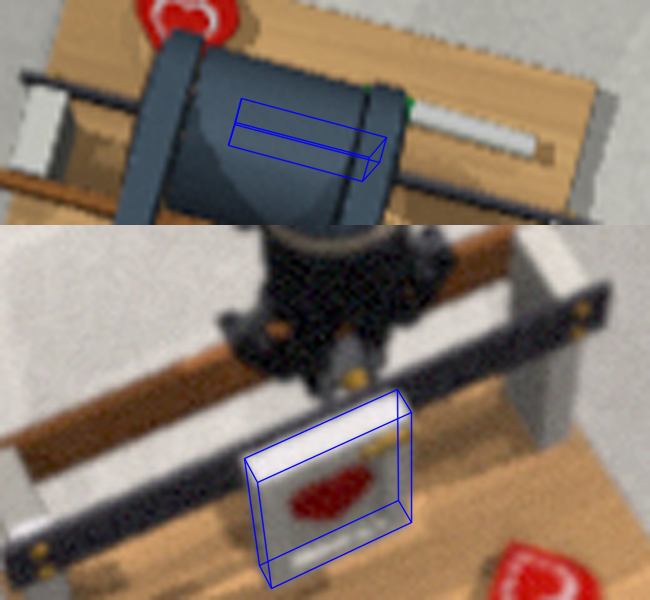

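The frame sits straight on the predicted outline, with its corners at about (247,460) and (411,412). The grip is 62 N and forces are low, so I'm handing in while still holding.

```bash
python3 -c "
from cell import r
print(r.current_finger_force(),r.current_t());print(r.hand_in())"
```

```text
62.463287115097046 10.6917
the job is handed in; nothing more can be done
None
```

Handed in at 10.7 s: the bolt is in line with the red tab to about 1 mm by the camera fit, the frame hangs straight, and the gripper still holds the head at about 62 N; the frame and the other items were not touched as far as the pictures show.

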